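# Fan shaft between centres, index pin held out

### The job

Set the hatcher's fan shaft up on the bench centres for a run-out check: lift it from its wooden cradle, lay it in the two vee rests (either way round), slide the tailstock in firmly until the shaft is carried on both centres and lifted clear of the rests, and let go of the tailstock. Then take the knob of the sprung index pin on the headstock, pull the pin fully back, and finish while still holding it there, clear of its hole in the index plate, so that I can spin the shaft by hand. Leave the other things on the mat where they are.

Things in the scene. Friction and masses are not known exactly. Their poses are not given: they have to be found in the camera images.
- bench: Bench centres, fixed to the cart: a grey bed 80 x 450 mm, its steel top 35 mm above its underside. Origin on the underside, below the middle of the seated shaft. y runs along the bed towards the headstock, the fixed grey casting at the +y end with a 100 mm steel index plate on its inner side; x runs across, z up. Both pointed centres lie 100 mm above the underside.
- bench_mid (a point): Point on the centre line, 100 mm above the bench's underside, where the middle of the shaft is once it is seated on both centres; axes as the bench. The two vee rests stand 55 mm either side of it along y.
- rest_low (a point): The point midway between the two dark steel vee rests (10 mm thick, 90 degree vee, 36 mm wide at the top) where the axis of a shaft lying in them runs, 2.5 mm below the centre line; axes as the bench. A shaft lying there can slide along y. Rests and centres are oiled and slippery.
- head_tip (a point): Blunt tip of the headstock's fixed pointed centre, a 60 degree cone 18 mm thick at its base that points to -y. It is 86.7 mm from the seated middle of the shaft, so that it enters the shaft's end hole by 8.3 mm when home: lower the shaft with its end short of this tip, then slide it on. Axes as the bench.
- tailstock: Tailstock, a grey block 45 mm long in y on the bed's -y half, with a pointed centre like the headstock's towards +y, its tip 55.8 mm ahead of the origin. A steel post 19 mm in diameter stands 42 mm up from the block's top. Origin on the post's axis, 155 mm above the bench's underside, 25 mm above the block's top, 17 mm below the post's top; axes as the bench.
- tail_slide (a joint): Slide of the tailstock towards the headstock (+y), m: 0 fully back, about 0.076 with the shaft home on both centres, 0.088 at its far stop with no shaft. It starts between 0 and 0.035, slides stiffly (6 N) and stays where it is left; lifting the shaft off the rests on to the centres, over the last 9 mm, takes some 3 to 10 N more.
- index_pin: Sprung index pin: a steel pin along y in a lug on the headstock, its tip 8 mm deep in the top hole of the index plate. Its black round knob (24 mm in diameter, 22 mm long, axis along y) stands 20 mm clear of the lug, outside (+y) the headstock and 105 mm above the bed, with free space beside it. Origin in the middle of the knob, 140 mm above the bench's underside; axes as the bench.
- pin_slide (a joint): Travel of the index pin along +y, away from the plate, m: 0 seated, clear of the hole from 0.008, 0.016 fully back against its stop. It springs back when let go: about 6 N to start it, 11 N fully back.
- shaft: Fan shaft: a plain round steel bar 20 mm in diameter, 190 mm long, about 0.46 kg, with a centre hole 12 mm wide and 16 mm deep in each end. Origin in its middle on its axis; y along the bar. Both ends are alike for this job.
- cradle: Wooden cradle in which the shaft lies at the start, fixed to the cart: base 50 x 124 x 12 mm with two wooden vees 14 mm thick at y = -50 and +50 mm, y along the shaft. Origin in the middle of the underside; the shaft's axis is 45 mm above it.
- basket_clip: Bystander: bent steel hatch basket clip, 65 x 20 x 28 mm; origin under its middle.
- crate_latch: Bystander: pale blue plastic chick crate latch, 80 x 36 x 27 mm; origin under its base plate.
- humidity_plug: Bystander: brass humidity plug, 34 mm across and 32 mm tall; origin under its middle.
- marker_egg: Bystander: white ceramic marker egg standing on its blunt end, 45 mm across and 57 mm tall; origin under its middle.
- spanner: Bystander: steel spanner 170 mm long lying flat, along its own x; origin under its middle.
- grease_jar: Bystander: small grey grease jar with a white lid, 56 mm across and 55 mm tall; origin under its middle.
- bench_brush: Bystander: bench brush 180 mm long lying along its own x; origin under its middle.
Things that resemble listed ones, but are neither listed nor needed, are in the scene too. Leave any yellow look-alike of the shaft alone.

How it is judged:
On the way, in this order (a step that is already met when the one before it is completed fails the run):
1. The shaft is carried on both centres, clear of the rests, the shaft and the tailstock let go, and the index pin still in its hole (x of shaft in the frame of bench_mid between -0.002 and 0.002 m and y of shaft in the frame of bench_mid between -0.003 and 0.003 m and z of shaft in the frame of bench_mid between -0.0013 and 0.002 m and angle between the y axis of shaft and the y axis of bench, either way round below 0.02 rad and value of joint tail_slide between 0.071 and 0.08 m and contact force between the fingers and shaft below 0.2 N and contact force between the fingers and tailstock below 0.2 N and value of joint pin_slide below 0.003 m), for 0.2 s.
2. The index pin is pulled fully back (value of joint pin_slide above 0.0125 m), for 0.2 s.
At the end, for the whole second after the job is handed in: Index pin held by the fingers at least 12.5 of its 16 mm back; shaft still on both centres: its middle within 2 mm sideways, 3 mm along, 1.3 mm below to 2 mm above the seated point, parallel to the bed within 0.02 rad, tailstock slide 71 to 80 mm; shaft and tailstock let go (x of shaft in the frame of bench_mid between -0.002 and 0.002 m and y of shaft in the frame of bench_mid between -0.003 and 0.003 m and z of shaft in the frame of bench_mid between -0.0013 and 0.002 m and angle between the y axis of shaft and the y axis of bench, either way round below 0.02 rad and value of joint tail_slide between 0.071 and 0.08 m and contact force between the fingers and shaft below 0.2 N and contact force between the fingers and tailstock below 0.2 N and value of joint pin_slide above 0.0125 m and contact force between the fingers and index_pin above 2 N and linear speed of shaft below 0.02 m/s); the arm keeps its last pose, push and grip.
It fails at once if A bystander on the mat is shifted by more than 20 mm (distance of any of basket_clip, crate_latch, humidity_plug, marker_egg, spanner, grease_jar, bench_brush from where it was at the start of the episode above 0.02 m).
It also fails if it takes over 58 s, if anything falls off the work surface, if the arm or the gripper's body presses on something with over 40 N, if the wrist force passes 120 N, or if a joint passes its speed limit or range.

### The arm

A 6-joint arm with a two-finger parallel gripper is mounted at the origin on the work surface. World frame = base frame: x ahead of the robot, y to its left, z up, the work surface at z = 0. Lengths are in m, angles in rad, forces in N, time in s.
With the tool pointing down it reaches from about 0.35 to 0.975 m from the base axis. Payload 4.9 kg.
Tool frame: the origin (TCP) lies at the very end of the fingers, on their centre line; the grasp point (between the pads) lies 19 mm behind it (ctrl.grasp_offset is the distance from the TCP to the grasp point, in m); z points along the fingers, y is the line along which they close (so a half turn about z gives the same grasp; the last joint's range is limited). The gripper opens to 85 mm and grips with 20 to 120 N. Pads are 22 mm wide; open, the fingers measure 114 mm over their backs; the gripper's body (76 mm by 85 mm) begins 54 mm behind the grasp point. The pads swing forward as they close: fully open they stand 13 mm farther back than shut.
Start: joints at [-1.296, 0.053, 1.613, -0, 1.476, -0.119], TCP at [0.24, -0.577, 0.192] pointing down, gripper open.
Joint ranges: [-3.01, 3.01], [-1.01, 2.22], [0.06, 2.58], [-1.02, 4.17], [0.09, 2.62], [-3.14, 3.14]. Speed limits (rad/s): [2.57, 2.57, 3.14, 3.14, 3.14, 3.14].

### API

Orientations are given as a rotation vector (axis times angle).
In Python, from station import ctrl, optics gives the robot as it stands.
- The arm moves only by the shell command python3 -m handwheel 'ROWS' [OPENING] [FORCE]. ROWS is JSON, a list of rows, each an object of numbers: "tx", "ty", "tz": the shift along the tool's x, y, z in mm; "roll": the turn about the tool's z in rad. A call has 1 to 12 rows; each row shifts and turns the commanded pose from where the row before left it, along the tool's axes as they then stand; what a row does not reach is not made up. A row lasts 1/12 s, in which the tool goes at most 41.7 mm and 7.16 degrees, less where a joint would pass 70% of its speed; a pose out of reach is approached as far as the arm can. A call with a gripper value outside its range is refused whole. OPENING is the finger opening in mm, from 0 to 85.4, set as the call begins (- or left out, the last holds). The fingers move at their own pace and stop on an object; FORCE is the grip in N (left out, the last holds). Time passes only in rows, so rows that do not move let the fingers close. It gives the time, the measured TCP pose, the force, the opening and the grip force at its end, in the units of the state.
- ctrl.get_obs(): the state, without advancing time (a new reading comes with each control period).
- optics.get_image(name): name is "scene" or "top" or "wrist"; returns (picture, depth): 480x640x3 uint8, red, green, blue; 480x640 float32, m along the optical axis (not along the pixel's ray), 0 where there is no reading.
- optics.camera_params(name): a dict with "mtx" (3x3 intrinsics, pixels), "extrinsics" (4x4, takes a point from camera to world coordinates); the wrist camera has in their place "tool_from_camera" (4x4, takes a point from camera to tool coordinates, whose origin is the TCP and whose axes are the flange's). Camera axes: x right, y down, z forward; pixel columns grow to the right and rows downward; lengths in m; the calibration is good to about 2 mm. The wrist camera is an equidistant fisheye: a pixel r from the principal point sees the ray r / f radians off the axis. A picture is of the moment at which its call begins: read the wrist's pose just before it. camera_params takes no time and is no camera call.
- ctrl.finish_job(): hands the job in; it is judged then, once.
The state is a dict: "t": time; "q": joint angles; "dq": joint speeds; "effort": joint torques, N m; "tool_pos": TCP position; "tool_rot": TCP orientation; "contact_force": force on the tool from outside, world axes, zero at the start; "wrist_torque": the same for the moment, N m; "opening": finger opening in m; "grip_force": force on a finger pad.
Only numpy, scipy, OpenCV 4.12 (cv2) and the standard library are available. Lean on these libraries where they do the work, as an engineer would, in place of code of your own. Each camera call takes 0.05 s, during which the arm holds its last target. There are 200 camera calls.

## Working session

There is one attempt and no reset: what is moved stays moved. The work goes in short steps, Python scripts to look and compute and a shell command to move; the robot and the scene stay as the last step left them, time stands still between calls to the robot, and variables do not carry over. Pictures are saved under pics/ and viewed, at most 12 in all, crops included, and the job is handed in when it is done.

```bash
ls; mkdir -p pics; python3 - <<'E'
from station import ctrl, optics
import cv2,numpy as np
for n in("scene","top"):
    im,d=optics.get_image(n); cv2.imwrite(f"pics/{n}0.png",im[:,:,::-1]); np.savez(f"{n}0.npz",im=im,d=d)
    p=optics.camera_params(n); print(n,np.round(p["mtx"],1).tolist(),np.round(p["extrinsics"],3).tolist(),(d>0).mean())
print(ctrl.get_obs())
p=optics.camera_params("wrist");print(p)
E
```

```text
pics
scene [[523.4, 0.0, 323.2], [0.0, 523.4, 248.7], [0.0, 0.0, 1.0]] [[0.579, 0.516, -0.632, 1.283], [0.815, -0.358, 0.455, -0.541], [0.008, -0.778, -0.628, 0.884], [0.0, 0.0, 0.0, 1.0]] 0.9957096354166667
top [[466.8, 0.0, 318.0], [0.0, 466.8, 243.9], [0.0, 0.0, 1.0]] [[0.025, -0.998, 0.061, 0.441], [-1.0, -0.024, 0.017, -0.016], [-0.015, -0.061, -0.998, 1.059], [0.0, 0.0, 0.0, 1.0]] 0.9960579427083334
{'t': 0.1, 'q': array([-1.29604254e+00,  5.32669535e-02,  1.61416514e+00, -1.61790489e-05,
        1.47598653e+00, -1.19018738e-01]), 'dq': array([-7.41454513e-04,  1.90635265e-04, -3.25417536e-03, -5.94081426e-05,
        1.75151744e-03, -1.02556711e-04]), 'effort': array([ 2.34083036e-04, -3.94910073e+01, -3.71360385e+01, -1.69162809e-04,
        3.92976362e-03,  6.71851950e-06]), 'tool_pos': array([ 0.23960792, -0.57655772,  0.19049578]), 'tool_rot': array([-3.07911390e+00, -6.14194513e-01,  2.48194106e-04]), 'contact_force': array([ 0.23584044, -0.33840109, -0.00887999]), 'wrist_torque': array([-0.04591062, -0.01388813, -0.00197178]), 'grip_force': 0.0, 'opening': 0.08576535051696102}
{'mtx': array([[371.64829954,   0.        , 319.36535675],
       [  0.        , 371.64829954, 244.27980824],
       [  0.        ,   0.        ,   1.        ]]), 'tool_from_camera': array([[ 7.03568829e-04, -9.53479650e-01, -3.01456568e-01,
         7.75795765e-02],
       [ 9.99999636e-01,  5.25274999e-04,  6.72500031e-04,
        -5.61866004e-04],
       [-4.82867496e-04, -3.01456931e-01,  9.53479672e-01,
        -1.81163001e-01],
       [ 0.00000000e+00,  0.00000000e+00,  0.00000000e+00,
         1.00000000e+00]])}
```

View pics/scene0.png

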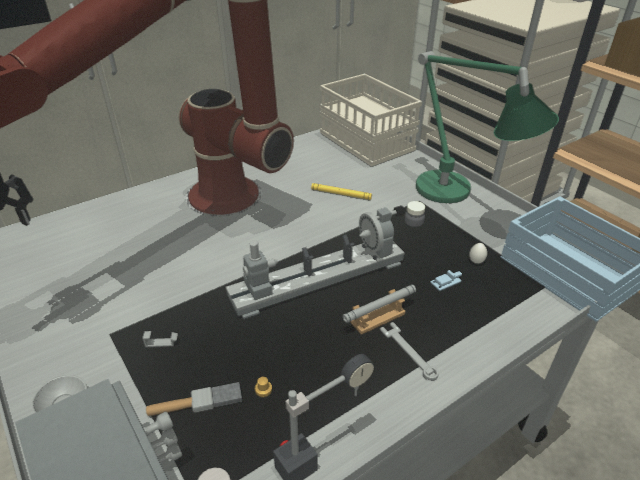

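View pics/top0.png

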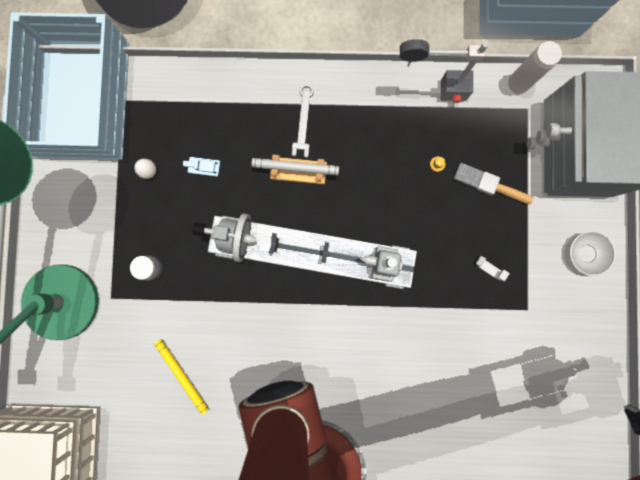

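The scene picture shows the steel shaft in its orange cradle (380,303), the yellow look-alike (341,191), the bench with tailstock (256,270) and headstock (376,235). The top picture shows the shaft at (252,162)-(338,170), yellow bar at (181,377), headstock (235,240) with its black knob (200,228), post (388,262) and rests at (274,243) and (323,252). Candidates for the shaft are the steel bar in the cradle (295,166), the yellow bar (181,377) and the spanner (305,120). I choose the steel one in the cradle.

```bash
cat > h.py <<'E'
import numpy as np,cv2
from station import ctrl,optics
from scipy.spatial.transform import Rotation as R
P={n:optics.camera_params(n) for n in("scene","top")}
def cloud(n,d):
    v,u=np.mgrid[:480,:640]; K=P[n]["mtx"]; E=P[n]["extrinsics"]
    c=np.stack([(u-K[0,2])/K[0,0]*d,(v-K[1,2])/K[1,1]*d,d],-1)
    return c@E[:3,:3].T+E[:3,3]
def ray(n,u,v,z):
    K=P[n]["mtx"]; E=P[n]["extrinsics"]
    r=E[:3,:3]@np.array([(u-K[0,2])/K[0,0],(v-K[1,2])/K[1,1],1]); o=E[:3,3]
    return o+r*(z-o[2])/r[2]
def proj(n,p):
    K=P[n]["mtx"]; E=P[n]["extrinsics"]; c=E[:3,:3].T@(np.asarray(p)-E[:3,3]); c=K@c; return c[:2]/c[2]
def tool():
    o=ctrl.get_obs(); return o["tool_pos"],R.from_rotvec(o["tool_rot"]).as_matrix(),o
E
python3 - <<'E'
from h import *
for n in("top","scene"):
    f=np.load(n+"0.npz"); W=cloud(n,f["d"]); im=f["im"]
    def rep(name,m):
        p=W[m]; 
        if len(p)<5: print(name,len(p));return
        print(n,name,len(p),"mean",p.mean(0).round(4),"z5-95",np.percentile(p[:,2],[5,50,95]).round(4))
        r=cv2.minAreaRect((p[:,:2]*1000).astype(np.float32)); print("   rect",np.round(r[0],1),np.round(r[1],1),round(r[2],2))
    X,Y,Z=W[...,0],W[...,1],W[...,2]
    mat=(abs(X-.5)<.03)&(abs(Y+.3)<.03); print("mat z",np.median(Z[mat]))
    hsv=cv2.cvtColor(im,cv2.COLOR_RGB2HSV)
    box=(X>.55)&(X<.68)&(Y>-.1)&(Y<.2)
    s=box&(Z>.043)&(Z<.075)&(hsv[...,1]<70); rep("shaft",s)
    B=(X>.33)&(X<.52)&(Y>-.3)&(Y<.28)
    rep("bed",B&(Z>.025)&(Z<.042))
    rep("post",B&(Z>.162)&(Z<.18)&(Y<0))
    rep("knob",B&(Z>.12)&(Z<.165)&(Y>.19)&(im.max(-1)<70))
    rep("rests",B&(Z>.06)&(Z<.12)&(Y<.13)&(Y>-.05))
    rep("jar",(X>.3)&(X<.46)&(Y>.26)&(Z>.03)&(Z<.08))
E
```

```text
mat z 0.0026051761769783077
top shaft 678 mean [0.6701 0.047  0.055 ] z5-95 [0.0485 0.0556 0.0593]
   rect [672.1  55.1] [189.6  19.7] 86.71
top bed 4387 mean [ 0.4786 -0.0164  0.0375] z5-95 [0.0344 0.0375 0.0406]
   rect [488.9  14.2] [450.8  80.2] 81.41
top post 84 mean [ 0.4651 -0.1422  0.1737] z5-95 [0.1669 0.1744 0.1764]
   rect [ 465.6 -142.5] [17.2 17.9] 0.89
top knob 57 mean [0.5145 0.2341 0.1502] z5-95 [0.143  0.1511 0.1543]
   rect [514.5 234.6] [20.3  9.5] 84.29
top rests 230 mean [0.493  0.0459 0.0945] z5-95 [0.0776 0.0959 0.1047]
   rect [494.3  55.3] [152.6  43.3] 81.9
top jar 650 mean [0.4197 0.4502 0.051 ] z5-95 [0.0305 0.0558 0.0734]
   rect [380.6 524.6] [156.7 347.2] 0.28
mat z 0.003463849301816979
scene shaft 448 mean [0.6674 0.0345 0.0556] z5-95 [0.0465 0.0566 0.0604]
   rect [615.8  78.8] [129.1 236.6] 0.64
scene bed 2653 mean [ 0.483  -0.0465  0.0376] z5-95 [0.0306 0.0382 0.041 ]
   rect [488.2  17.1] [451.9  87.1] 81.75
scene post 71 mean [ 0.4691 -0.1424  0.172 ] z5-95 [0.1638 0.1732 0.1779]
   rect [ 466.8 -141.4] [18.7 17.6] 37.32
scene knob 6 mean [0.5166 0.2282 0.1503] z5-95 [0.1477 0.1497 0.1541]
   rect [515.6 227.9] [8.8 5. ] 7.66
scene rests 298 mean [0.4946 0.0394 0.0846] z5-95 [0.0626 0.0861 0.1039]
   rect [494.3  55.5] [152.1  42. ] 82.94
scene jar 350 mean [0.4125 0.4755 0.0512] z5-95 [0.0307 0.0557 0.0758]
   rect [381.5 527.5] [153.8 350.4] 0.45
```

```bash
python3 - <<'E'
import cv2,numpy as np
a=cv2.imread("pics/top0.png");b=cv2.imread("pics/scene0.png")
c=cv2.resize(a[140:300,185:425],(800,533),interpolation=cv2.INTER_CUBIC)
cv2.imwrite("pics/c1.png",c)
cv2.imwrite("pics/c2.png",cv2.resize(b[195:340,215:425],(800,552),interpolation=cv2.INTER_CUBIC))
E
```

```text
(no output)
```

View pics/c1.png

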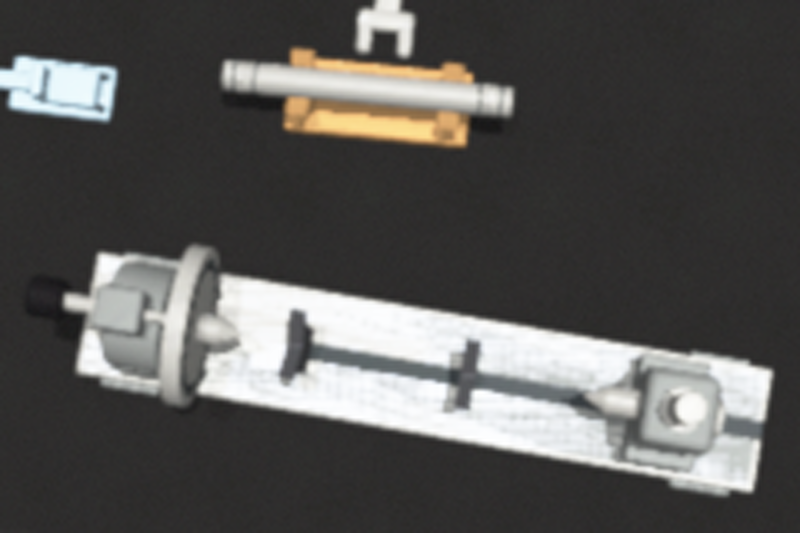

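View pics/c2.png

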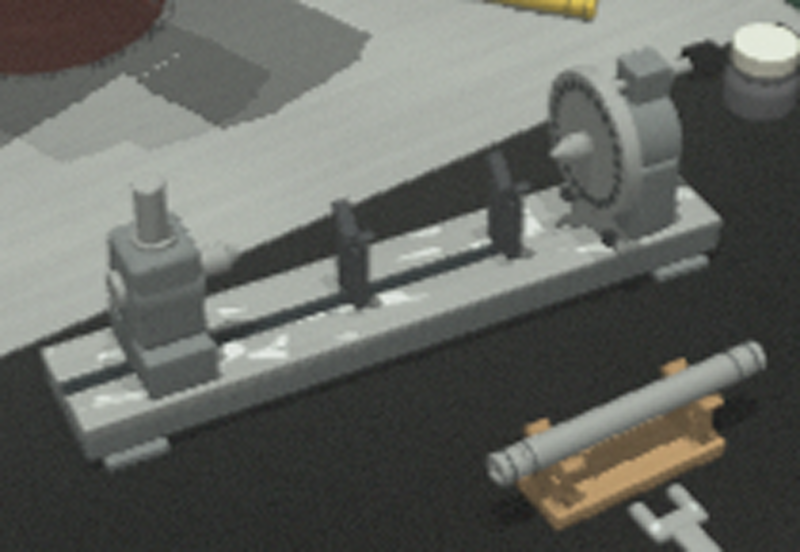

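The crops show the shaft is plain steel, clean of the spanner's jaw by some 20 mm. The vee rests are at crop (298,345) and (464,375), the head tip at (235,335), and the post at (685,408). The sizes measured by depth fit: shaft 190x20, bed 451x80, post 17.5.

```bash
cat >> h.py <<'E'
yaw=np.deg2rad(-8.5); C=np.array([.4885,.0145])
BX=np.array([np.cos(yaw),np.sin(yaw)]); BY=np.array([-np.sin(yaw),np.cos(yaw)])
def tob(xy): d=np.asarray(xy)[...,:2]-C; return np.stack([d@BX,d@BY],-1)
E
python3 - <<'E'
from h import *
for n in("top","scene"):
    f=np.load(n+"0.npz"); W=cloud(n,f["d"]); b=tob(W)*1000; Z=W[...,2]
    m=(abs(b[...,0])<19)&(Z>.088)&(Z<.112)&(b[...,1]>-60)&(b[...,1]<160)
    h,e=np.histogram(b[...,1][m],bins=np.arange(-60,164,4)); print(n,[(int(a),int(c)) for a,c in zip(e,h) if c])
    k=(abs(b[...,0])<25)&(Z>.125)&(Z<.17)&(b[...,1]>140)
    print([ (int(y),int(((b[...,1]>=y)&(b[...,1]<y+5)&k).sum()), round(float(np.median(b[...,0][k&(b[...,1]>=y)&(b[...,1]<y+5)])),1),round(float(np.max(Z[k&(b[...,1]>=y)&(b[...,1]<y+5)])),3)) for y in range(140,260,5) if ((b[...,1]>=y)&(b[...,1]<y+5)&k).any()])
for u,v in((274.4,243.5),(324.2,252.5)): print("rest",tob(ray("top",u,v,.104))*1000)
print("headtip",tob(ray("top",185+237*.3,140+338*.3,.1025))*1000,"post",tob([.4655,-.1424])*1000)
p,T,o=tool(); print(p,T.round(3).tolist())
print("shaft yaw err; in tool:",(T.T@(np.array([.6721,.0551,p[2]])-p)*1000).round(1))
E
```

```text
top [(-36, 26), (-32, 31), (-28, 20), (72, 16), (76, 32), (80, 34), (84, 1), (112, 6), (116, 11), (120, 16), (124, 14), (128, 17), (132, 12), (136, 30)]
[(140, 65, -1.5, 0.155), (145, 55, 1.6, 0.155), (150, 8, -0.4, 0.147), (155, 59, 0.7, 0.147), (160, 83, -1.1, 0.157), (165, 67, 0.4, 0.162), (170, 61, -1.0, 0.158), (175, 54, -1.5, 0.16), (180, 56, 0.4, 0.159), (185, 58, -2.4, 0.16), (190, 18, 1.2, 0.157), (195, 9, -0.4, 0.151), (200, 14, 0.7, 0.148), (205, 12, 0.1, 0.149), (210, 41, 0.6, 0.154), (215, 33, -0.9, 0.157), (220, 28, 0.9, 0.157), (225, 35, -0.6, 0.157), (230, 14, 2.3, 0.155)]
scene [(-36, 15), (-32, 20), (-28, 19), (-24, 4), (72, 3), (76, 21), (80, 20), (84, 14), (88, 1), (112, 1), (116, 7), (120, 9), (124, 10), (128, 8), (132, 11), (136, 21), (140, 24)]
[(140, 89, 1.0, 0.156), (145, 24, 9.5, 0.154), (150, 13, 3.1, 0.154), (155, 2, 1.4, 0.148), (160, 22, 5.0, 0.156), (165, 60, 5.8, 0.159), (170, 37, 12.2, 0.161), (175, 32, 12.1, 0.161), (180, 38, 11.2, 0.16), (185, 29, 11.9, 0.158), (190, 24, 11.1, 0.159), (195, 1, 8.6, 0.141), (200, 6, 2.9, 0.147), (205, 8, 3.6, 0.149), (210, 17, 3.4, 0.154), (215, 24, 4.7, 0.157), (220, 18, 7.6, 0.157), (225, 16, 7.3, 0.155), (230, 15, 7.5, 0.156), (235, 1, 0.7, 0.154)]
rest [-1.29987092 75.56951616]
rest [ -1.91858032 -28.31432929]
headtip [ -3.45665982 113.67719012] post [   0.44393175 -158.57620542]
[ 0.23960792 -0.57655772  0.19049578] [[0.923, 0.384, -0.001], [0.384, -0.923, 0.002], [0.0, -0.002, -1.0]]
shaft yaw err; in tool: [ 641.7 -417.4    0.9]
```

```bash
python3 -m handwheel '[{"tx":20,"ty":-13,"tz":-15},{"tx":32,"ty":-21,"tz":-15},{"tx":33,"ty":-21},{"tx":33,"ty":-21},{"tx":33,"ty":-21},{"tx":33,"ty":-21},{"tx":33,"ty":-21},{"tx":33,"ty":-21},{"tx":33,"ty":-21},{"tx":33,"ty":-21},{"tx":33,"ty":-21},{"tx":33,"ty":-21}]' 60 60; python3 -m handwheel '[{"tx":33,"ty":-21},{"tx":33,"ty":-21},{"tx":33,"ty":-21},{"tx":33,"ty":-21},{"tx":33,"ty":-21},{"tx":33,"ty":-21},{"tx":33,"ty":-21},{"tx":20,"ty":-14},{"tx":8,"ty":-7},{"roll":-0.05},{"roll":-0.11},{"roll":-0.11}]'; python3 -m handwheel '[{"roll":-0.12},{"roll":-0.12},{"roll":-0.12},{"roll":-0.12},{"roll":-0.12},{"roll":-0.12},{"roll":-0.12},{"roll":-0.01},{"tz":0},{"tz":0}]'
python3 - <<'E'
from h import *
p,T,o=tool(); print(p,T.round(3).tolist(),o["t"])
im,d=optics.get_image("wrist"); cv2.imwrite("pics/w1.png",im[:,:,::-1])
print("to shaft, tool mm:",(T.T@(np.array([.6721,.0551,.0475-.019])-p)*1000).round(1), "roll err",np.rad2deg(np.arctan2(T[1,0],T[0,0]))-86.71)
E
```

```text
[ 0.23960792 -0.57655772  0.19049578] [[0.923, 0.384, -0.001], [0.384, -0.923, 0.002], [0.0, -0.002, -1.0]] 0.1
to shaft, tool mm: [ 641.7 -417.1  162.9] roll err -64.14841799013782$[0]: bad value
$[0]: bad value
$[0]: bad value
```

View pics/w1.png

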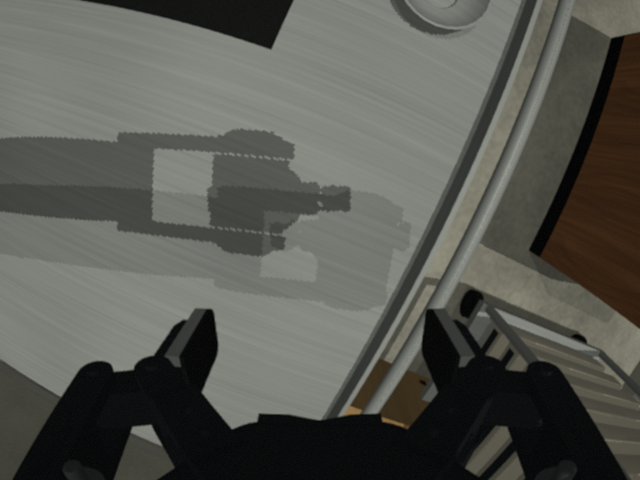

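The arm hasn't moved: the picture shows only bare cart around the fingertips (200,330) and (445,330). Next I'll find which row format it accepts.

```bash
python3 -m handwheel '[{"tx":20,"ty":-13,"tz":-15,"roll":0}]' 60 60; python3 -m handwheel '[{"tx":20.0,"ty":-13.0,"tz":-15.0,"roll":0.0}]' 60 60
```

```text
t: 0.23
tool_pos: [0.2509, -0.5571, 0.2022]
tool_rot: [-3.076, -0.608, 0.003]
contact_force: [1.0, 0.8, -1.4]
opening: 0.0752
grip_force: 0.0
t: 0.32
tool_pos: [0.266, -0.5367, 0.2196]
tool_rot: [-3.077, -0.611, 0.001]
contact_force: [0.1, 0.3, 1.1]
opening: 0.0638
grip_force: 0.0
```

```bash
python3 -m handwheel '[{"tx":33,"ty":-21,"tz":0,"roll":0},{"tx":33,"ty":-22,"tz":0,"roll":0},{"tx":34,"ty":-22,"tz":0,"roll":0},{"tx":34,"ty":-22,"tz":0,"roll":0},{"tx":34,"ty":-22,"tz":0,"roll":0},{"tx":34,"ty":-22,"tz":0,"roll":0},{"tx":34,"ty":-22,"tz":0,"roll":0},{"tx":34,"ty":-22,"tz":0,"roll":0},{"tx":34,"ty":-22,"tz":0,"roll":0},{"tx":34,"ty":-22,"tz":0,"roll":0},{"tx":34,"ty":-22,"tz":0,"roll":0},{"tx":34,"ty":-22,"tz":0,"roll":0}]' && python3 -m handwheel '[{"tx":34,"ty":-22,"tz":0,"roll":0},{"tx":34,"ty":-22,"tz":0,"roll":0},{"tx":34,"ty":-22,"tz":0,"roll":0},{"tx":34,"ty":-22,"tz":0,"roll":0},{"tx":34,"ty":-22,"tz":0,"roll":0},{"tx":26,"ty":-18,"tz":0,"roll":0},{"tx":0,"ty":0,"tz":0,"roll":-0.06},{"tx":0,"ty":0,"tz":0,"roll":-0.12},{"tx":0,"ty":0,"tz":0,"roll":-0.12},{"tx":0,"ty":0,"tz":0,"roll":-0.12},{"tx":0,"ty":0,"tz":0,"roll":-0.12},{"tx":0,"ty":0,"tz":0,"roll":-0.12}]' && python3 -m handwheel '[{"tx":0,"ty":0,"tz":0,"roll":-0.12},{"tx":0,"ty":0,"tz":0,"roll":-0.12},{"tx":0,"ty":0,"tz":0,"roll":-0.12},{"tx":0,"ty":0,"tz":0,"roll":-0.1},{"tx":0,"ty":0,"tz":0,"roll":0},{"tx":0,"ty":0,"tz":0,"roll":0}]'
python3 - <<'E'
from h import *
p,T,o=tool(); print(p,T.round(3).tolist(),o["t"])
im,d=optics.get_image("wrist"); cv2.imwrite("pics/w2.png",im[:,:,::-1])
print("to shaft, tool mm:",(T.T@(np.array([.6721,.0551,.0475-.019])-p)*1000).round(1), "roll err",np.rad2deg(np.arctan2(T[1,0],T[0,0]))-86.71)
E
```

```text
t: 1.32
tool_pos: [0.5414, -0.1371, 0.2214]
tool_rot: [3.081, 0.615, -0.0]
contact_force: [0.6, -0.9, 0.3]
opening: 0.0598
grip_force: 0.0
t: 2.32
tool_pos: [0.6724, 0.0544, 0.2209]
tool_rot: [-2.71, -1.588, 0.002]
contact_force: [-0.0, 0.1, 0.8]
opening: 0.0598
grip_force: 0.0
t: 2.82
tool_pos: [0.6725, 0.0543, 0.2211]
tool_rot: [-2.286, -2.154, 0.001]
contact_force: [0.5, 0.5, -0.5]
opening: 0.0599
grip_force: 0.0
[0.67246057 0.05428817 0.22114732] [[0.06, 0.998, -0.001], [0.998, -0.06, 0.0], [-0.0, -0.001, -1.0]] 2.8167
to shaft, tool mm: [  0.8  -0.3 192.6] roll err -0.12232322008551932
```

View pics/w2.png

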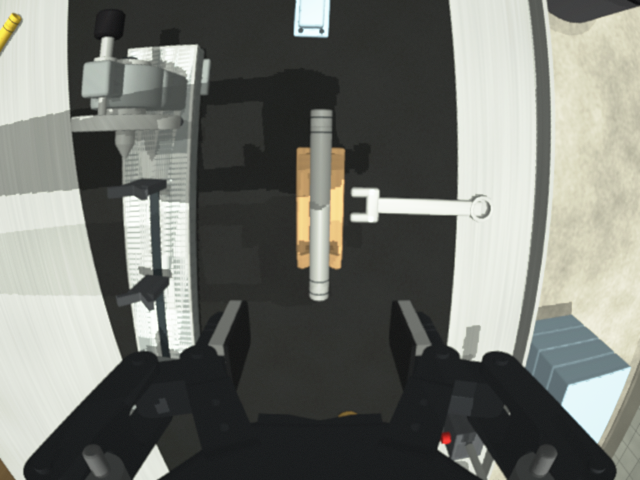

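The wrist view shows the plain steel shaft upright and centred at (320,110)-(319,298), in line with the tool. The spanner is clear at (352,205). Now I descend and grip.

```bash
python3 -m handwheel '[{"tx":1,"ty":0,"tz":20,"roll":0},{"tx":0,"ty":0,"tz":30,"roll":0},{"tx":0,"ty":0,"tz":30,"roll":0},{"tx":0,"ty":0,"tz":30,"roll":0},{"tx":0,"ty":0,"tz":30,"roll":0},{"tx":0,"ty":0,"tz":25,"roll":0},{"tx":0,"ty":0,"tz":15,"roll":0},{"tx":0,"ty":0,"tz":8,"roll":0},{"tx":0,"ty":0,"tz":4,"roll":0},{"tx":0,"ty":0,"tz":0,"roll":0}]' && python3 -m handwheel '[{"tx":0,"ty":0,"tz":0,"roll":0},{"tx":0,"ty":0,"tz":0,"roll":0},{"tx":0,"ty":0,"tz":0,"roll":0},{"tx":0,"ty":0,"tz":0,"roll":0},{"tx":0,"ty":0,"tz":0,"roll":0},{"tx":0,"ty":0,"tz":0,"roll":0},{"tx":0,"ty":0,"tz":0,"roll":0},{"tx":0,"ty":0,"tz":0,"roll":0}]' 0 60
```

```text
t: 3.7
tool_pos: [0.6731, 0.0552, 0.0298]
tool_rot: [2.284, 2.156, 0.0]
contact_force: [-0.4, -0.4, 0.5]
opening: 0.0598
grip_force: 0.0
t: 4.37
tool_pos: [0.6727, 0.0553, 0.0296]
tool_rot: [-2.284, -2.157, 0.0]
contact_force: [-0.8, 0.1, 0.6]
opening: 0.0
grip_force: 0.0
```

```bash
python3 - <<'E'
from h import *
a,d=optics.get_image("wrist"); b,ds=optics.get_image("scene")
cv2.imwrite("pics/w3.png",np.vstack([cv2.resize(a[:,:,::-1],(400,300)),cv2.resize(b[230:380,280:480,::-1],(400,300))]))
print(ctrl.get_obs()["opening"])
E
```

```text
4.6318095216029925e-05
```

View pics/w3.png

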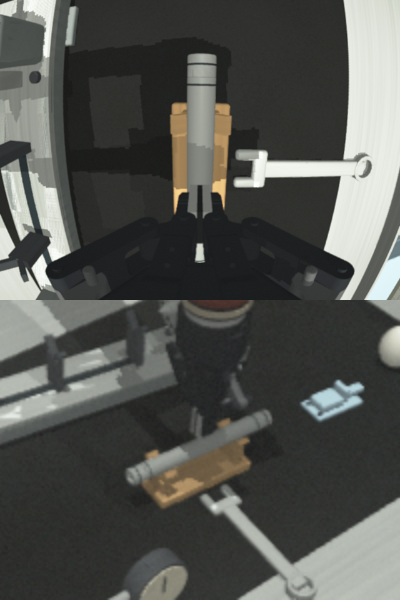

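The view shows the fingers near (200,210) and the shaft still in its cradle; whether they are around it or above it isn't clear, so I check with a crop.

```bash
python3 - <<'E'
from h import *
a,d=optics.get_image("wrist"); b,ds=optics.get_image("scene")
A=cv2.resize(a[270:430,240:400,::-1],(400,400),interpolation=cv2.INTER_CUBIC); B=cv2.resize(b[250:350,330:430,::-1],(400,400),interpolation=cv2.INTER_CUBIC)
cv2.imwrite("pics/w4.png",np.hstack([A,B]))
W=cloud("scene",ds); m=(abs(W[...,0]-.672)<.03)&(abs(W[...,1]-.055)<.02)&(W[...,2]>.02)
for y in range(250,350,6): print(y,[ (int(x),W[y,x].round(3).tolist()) for x in (375,380,385)])
E
```

```text
250 [(375, [0.679, 0.022, 0.222]), (380, [0.693, 0.022, 0.23]), (385, [0.699, 0.03, 0.231])]
256 [(375, [0.68, 0.022, 0.206]), (380, [0.694, 0.023, 0.216]), (385, [0.7, 0.031, 0.216])]
262 [(375, [0.665, 0.038, 0.172]), (380, [0.672, 0.046, 0.173]), (385, [0.701, 0.032, 0.2])]
268 [(375, [0.666, 0.038, 0.156]), (380, [0.683, 0.037, 0.168]), (385, [0.692, 0.042, 0.172])]
274 [(375, [0.666, 0.041, 0.137]), (380, [0.685, 0.037, 0.153]), (385, [0.692, 0.044, 0.155])]
280 [(375, [0.662, 0.046, 0.115]), (380, [0.686, 0.038, 0.136]), (385, [0.69, 0.048, 0.134])]
286 [(375, [0.589, 0.116, 0.003]), (380, [0.684, 0.041, 0.116]), (385, [0.695, 0.045, 0.122])]
292 [(375, [0.605, 0.103, 0.003]), (380, [0.677, 0.05, 0.088]), (385, [0.684, 0.058, 0.089])]
298 [(375, [0.623, 0.088, 0.006]), (380, [0.678, 0.051, 0.07]), (385, [0.676, 0.069, 0.058])]
304 [(375, [0.674, 0.041, 0.054]), (380, [0.681, 0.05, 0.054]), (385, [0.685, 0.062, 0.051])]
310 [(375, [0.662, 0.055, 0.017]), (380, [0.667, 0.065, 0.015]), (385, [0.675, 0.074, 0.016])]
316 [(375, [0.675, 0.044, 0.014]), (380, [0.682, 0.053, 0.014]), (385, [0.686, 0.065, 0.011])]
322 [(375, [0.693, 0.029, 0.019]), (380, [0.692, 0.045, 0.009]), (385, [0.699, 0.054, 0.009])]
328 [(375, [0.696, 0.027, 0.004]), (380, [0.706, 0.033, 0.009]), (385, [0.708, 0.047, 0.002])]
334 [(375, [0.71, 0.016, 0.003]), (380, [0.717, 0.024, 0.005]), (385, [0.724, 0.032, 0.006])]
340 [(375, [0.723, 0.006, 0.002]), (380, [0.73, 0.014, 0.004]), (385, [0.736, 0.023, 0.003])]
346 [(375, [0.738, -0.008, 0.005]), (380, [0.743, 0.003, 0.003]), (385, [0.748, 0.013, 0.002])]
```

View pics/w4.png

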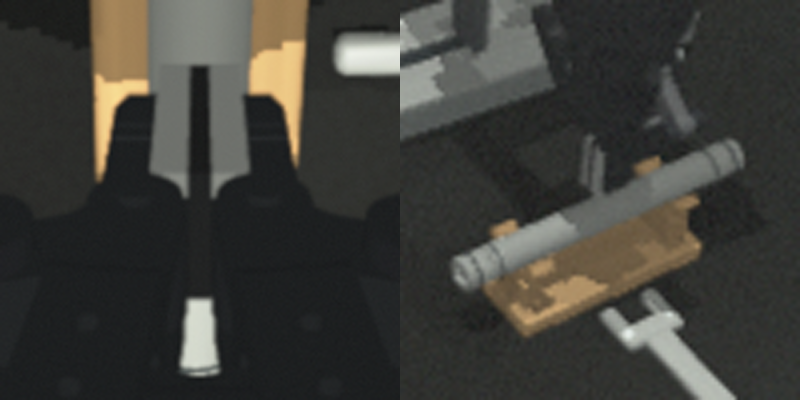

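The crop shows the closed pads (crop A 150-250, 65-200) lying over the shaft rather than around it, with nothing displaced. I'll check the tip and shaft heights in the tool frame from wrist depth.

```bash
cat >> h.py <<'E'
WP=optics.camera_params("wrist")
def wcloud(d):
    v,u=np.mgrid[:480,:640]; K=WP["mtx"]; x=(u-K[0,2])/K[0,0]; y=(v-K[1,2])/K[1,1]; th=np.hypot(x,y)+1e-9
    s=np.tan(np.minimum(th,1.45))/th
    c=np.stack([x*s*d,y*s*d,d],-1); E=WP["tool_from_camera"]; return c@E[:3,:3].T+E[:3,3]
E
python3 - <<'E'
from h import *
p,T,o=tool(); a,d=optics.get_image("wrist"); Q=wcloud(d); print(p,o["q"].round(3))
for v in range(100,400,15): print(v,[((Q[v,u]*1000).round(0).astype(int).tolist(),float(((T@Q[v,u]+p)[2]).round(3))) for u in (310,320,330)])
E
```

```text
[0.6726739  0.05528402 0.02954594] [-0.028  0.307  1.607  0.     1.227  0.029]
100 [([90, -4, -26], 0.056), ([90, 1, -28], 0.057), ([90, 5, -26], 0.056)]
115 [([84, -4, -26], 0.056), ([84, 1, -25], 0.055), ([84, 5, -26], 0.055)]
130 [([78, -4, -25], 0.055), ([78, 1, -27], 0.057), ([78, 5, -26], 0.056)]
145 [([72, -4, -26], 0.056), ([72, 1, -27], 0.056), ([72, 5, -27], 0.057)]
160 [([65, -4, -25], 0.055), ([65, 1, -28], 0.057), ([65, 5, -26], 0.056)]
175 [([59, -4, -26], 0.056), ([59, 1, -27], 0.056), ([59, 5, -26], 0.055)]
190 [([53, -4, -26], 0.056), ([53, 1, -27], 0.057), ([53, 5, -27], 0.056)]
205 [([46, -4, -25], 0.054), ([46, 1, -27], 0.057), ([46, 5, -27], 0.057)]
220 [([40, -4, -26], 0.056), ([40, 1, -27], 0.056), ([40, 5, -27], 0.056)]
235 [([33, -4, -25], 0.055), ([33, 1, -28], 0.058), ([33, 5, -26], 0.055)]
250 [([26, -4, -26], 0.055), ([27, 1, -28], 0.057), ([26, 5, -27], 0.057)]
265 [([19, -4, -27], 0.057), ([19, 1, -26], 0.056), ([19, 5, -27], 0.056)]
280 [([12, -4, -27], 0.056), ([12, 1, -28], 0.057), ([12, 5, -26], 0.056)]
295 [([4, -4, -26], 0.056), ([5, 1, -28], 0.057), ([4, 5, -26], 0.055)]
310 [([12, -3, -56], 0.085), ([11, 1, -55], 0.084), ([12, 4, -55], 0.085)]
325 [([12, -3, -67], 0.097), ([12, 1, -67], 0.096), ([11, 4, -66], 0.095)]
340 [([11, -3, -76], 0.106), ([11, 1, -76], 0.106), ([11, 4, -76], 0.106)]
355 [([13, -2, -87], 0.117), ([5, 1, -76], 0.106), ([13, 4, -88], 0.117)]
370 [([10, -2, -91], 0.121), ([-1, 1, -77], 0.106), ([12, 3, -94], 0.123)]
385 [([0, -3, -86], 0.115), ([-8, 1, -76], 0.106), ([8, 3, -96], 0.126)]
```

```bash
python3 - <<'E'
from h import *
print(ctrl.grasp_offset)
p,T,o=tool(); a,d=optics.get_image("wrist"); Q=wcloud(d)*1000
for u in (300,308,312,328,332,340): print(u,[(v,Q[v,u].round(0).astype(int).tolist()) for v in range(284,318,3)])
b,ds=optics.get_image("scene"); W=cloud("scene",ds)
for u in (378,380,382): print(u,[(v,((T.T@(W[v,u]-p))*1000).round(0).astype(int).tolist()) for v in range(286,306,2)])
E
```

```text
0.0187
300 [(284, [7, -9, -21]), (287, [6, -9, -22]), (290, [4, -9, -21]), (293, [3, -9, -21]), (296, [1, -9, -21]), (299, [0, -9, -22]), (302, [-2, -9, -21]), (305, [-3, -9, -22]), (308, [8, -8, -46]), (311, [8, -7, -50]), (314, [7, -7, -51]), (317, [8, -7, -53])]
308 [(284, [10, -5, -26]), (287, [8, -5, -26]), (290, [7, -5, -26]), (293, [5, -5, -25]), (296, [12, -4, -43]), (299, [12, -4, -46]), (302, [12, -4, -49]), (305, [11, -4, -50]), (308, [12, -4, -54]), (311, [12, -4, -57]), (314, [11, -4, -58]), (317, [12, -4, -62])]
312 [(284, [10, -3, -28]), (287, [9, -3, -28]), (290, [7, -3, -27]), (293, [5, -3, -26]), (296, [11, -3, -42]), (299, [12, -3, -45]), (302, [11, -3, -48]), (305, [11, -3, -51]), (308, [11, -2, -53]), (311, [12, -2, -56]), (314, [12, -2, -59]), (317, [12, -2, -61])]
328 [(284, [10, 4, -26]), (287, [9, 4, -27]), (290, [7, 4, -26]), (293, [6, 4, -27]), (296, [12, 4, -43]), (299, [12, 4, -46]), (302, [12, 4, -49]), (305, [11, 4, -51]), (308, [12, 4, -54]), (311, [12, 4, -56]), (314, [12, 4, -59]), (317, [11, 4, -60])]
332 [(284, [9, 6, -25]), (287, [8, 6, -26]), (29
[... 416 characters left out ...]
49]), (314, [7, 9, -51]), (317, [8, 8, -54])]
378 [(286, [-8, 0, -74]), (288, [-9, 2, -70]), (290, [-12, 5, -68]), (292, [-9, 3, -59]), (294, [-9, 3, -54]), (296, [-9, 4, -48]), (298, [37, -49, 25]), (300, [-5, 0, -30]), (302, [-6, 3, -27]), (304, [-10, 8, -27])]
380 [(286, [-11, 10, -83]), (288, [-7, 6, -72]), (290, [-10, 10, -71]), (292, [-9, 9, -64]), (294, [-7, 7, -56]), (296, [-7, 8, -50]), (298, [-5, 6, -41]), (300, [1, 0, -27]), (302, [-4, 6, -29]), (304, [-6, 10, -27])]
382 [(286, [-9, 13, -85]), (288, [-7, 11, -77]), (290, [-6, 12, -71]), (292, [-4, 10, -62]), (294, [-5, 12, -58]), (296, [-7, 14, -55]), (298, [8, -2, -28]), (300, [5, 3, -28]), (302, [2, 7, -26]), (304, [2, 8, -20])]
```

Both cameras put the real fingertips at tool z ≈ -42 mm, so they end 42 mm short of the reported TCP. The grasp point is therefore near tool z ≈ -61. I correct for this: open, then go 44 mm lower.

```bash
python3 -m handwheel '[{"tx":0,"ty":0,"tz":0,"roll":0},{"tx":0,"ty":0,"tz":0,"roll":0},{"tx":0,"ty":0,"tz":0,"roll":0},{"tx":0,"ty":0,"tz":0,"roll":0},{"tx":0,"ty":0,"tz":0,"roll":0},{"tx":0,"ty":0,"tz":0,"roll":0}]' 60 60 && python3 -m handwheel '[{"tx":0,"ty":0,"tz":6,"roll":0},{"tx":0,"ty":0,"tz":10,"roll":0},{"tx":0,"ty":0,"tz":10,"roll":0},{"tx":0,"ty":0,"tz":9,"roll":0},{"tx":0,"ty":0,"tz":6,"roll":0},{"tx":0,"ty":0,"tz":3,"roll":0},{"tx":0,"ty":0,"tz":0,"roll":0},{"tx":0,"ty":0,"tz":0,"roll":0}]' && python3 -m handwheel '[{"tx":0,"ty":0,"tz":0,"roll":0},{"tx":0,"ty":0,"tz":0,"roll":0},{"tx":0,"ty":0,"tz":0,"roll":0},{"tx":0,"ty":0,"tz":0,"roll":0},{"tx":0,"ty":0,"tz":0,"roll":0},{"tx":0,"ty":0,"tz":0,"roll":0},{"tx":0,"ty":0,"tz":0,"roll":0},{"tx":0,"ty":0,"tz":0,"roll":0}]' 0 60
```

```text
t: 5.22
tool_pos: [0.6727, 0.0553, 0.0296]
tool_rot: [2.284, 2.157, 0.0]
contact_force: [-0.2, -0.9, 0.7]
opening: 0.06
grip_force: 0.0
t: 5.88
tool_pos: [0.6727, 0.0553, -0.0147]
tool_rot: [-2.284, -2.157, 0.0]
contact_force: [0.1, 0.1, 0.2]
opening: 0.06
grip_force: 0.0
t: 6.55
tool_pos: [0.6727, 0.0553, -0.0136]
tool_rot: [-2.284, -2.157, 0.0]
contact_force: [-4.4, 0.5, 5.6]
opening: 0.0182
grip_force: 58.6
```

```bash
python3 -m handwheel '[{"tx":0,"ty":0,"tz":-5,"roll":0},{"tx":0,"ty":0,"tz":-10,"roll":0},{"tx":0,"ty":0,"tz":-15,"roll":0},{"tx":0,"ty":0,"tz":-20,"roll":0},{"tx":0,"ty":0,"tz":-20,"roll":0},{"tx":0,"ty":0,"tz":-15,"roll":0},{"tx":0,"ty":0,"tz":-8,"roll":0},{"tx":0,"ty":0,"tz":0,"roll":0},{"tx":0,"ty":0,"tz":0,"roll":0}]' 
python3 - <<'E'
from h import *
p,T,o=tool(); a,d=optics.get_image("wrist"); Q=wcloud(d)*1000
cv2.imwrite("pics/w5.png",a[:,:,::-1]); print(p,o["t"],o["opening"],o["grip_force"])
for v in range(60,330,20):
    r=Q[v,270:370]; m=(r[:,2]>-85)&(r[:,2]<-58)&(abs(r[:,1])<14)
    if m.sum()>4: print(v,m.sum(),"x",r[m,0].mean().round(1),"y",r[m,1].min().round(1),r[m,1].max().round(1),"ztop",np.percentile(r[m,2],10).round(1))
m=(Q[...,2]>-85)&(Q[...,2]<-60)&(abs(Q[...,1])<10)&(Q[...,0]>20)&(Q[...,0]<130); print("end x",np.percentile(Q[m][:,0],[99,99.9]))
t=np.array([.4900,.0247]); print("to target",(T.T@np.r_[t-p[:2],0]*1000).round(1))
E
```

```text
t: 7.3
tool_pos: [0.6728, 0.0553, 0.0789]
tool_rot: [2.283, 2.157, 0.001]
contact_force: [-0.2, -0.2, -5.0]
opening: 0.0182
grip_force: 58.7
[0.67281097 0.05528666 0.07890585] 7.3 0.018243941269031005 58.67573618888855
80 62 x 93.2 y -8.3 10.9 ztop -70.0
100 63 x 87.0 y -8.7 11.0 ztop -70.0
120 61 x 80.9 y -8.4 11.2 ztop -70.3
140 61 x 74.8 y -8.3 10.6 ztop -70.3
160 62 x 68.7 y -8.6 10.7 ztop -70.3
180 61 x 62.6 y -8.8 10.4 ztop -70.6
200 60 x 56.3 y -8.9 10.6 ztop -70.3
220 59 x 50.0 y -8.6 10.2 ztop -70.4
240 58 x 43.5 y -8.8 10.2 ztop -70.3
260 57 x 36.7 y -8.9 10.4 ztop -70.3
280 57 x 29.7 y -9.1 10.2 ztop -70.3
300 55 x 22.4 y -9.4 9.7 ztop -70.5
320 77 x 13.8 y -13.9 13.9 ztop -70.3
end x [95.62057362 96.41094427]
to target [-4.090e+01 -1.808e+02 -1.000e-01]
```

```bash
python3 -m handwheel '[{"tx":-3,"ty":-12,"tz":0,"roll":0},{"tx":-5,"ty":-22,"tz":0,"roll":0},{"tx":-7,"ty":-32,"tz":0,"roll":0},{"tx":-7,"ty":-32,"tz":0,"roll":0},{"tx":-7,"ty":-32,"tz":0,"roll":0},{"tx":-6,"ty":-26,"tz":0,"roll":0},{"tx":-4,"ty":-16,"tz":0,"roll":0},{"tx":-3,"ty":-9,"tz":0,"roll":0},{"tx":0,"ty":0,"tz":0,"roll":0.03},{"tx":0,"ty":0,"tz":0,"roll":0.06},{"tx":0,"ty":0,"tz":0,"roll":0},{"tx":0,"ty":0,"tz":0,"roll":0}]' 
cat > v.py <<'E'
from h import *
import sys
p,T,o=tool(); a,d=optics.get_image("wrist"); Q=wcloud(d)*1000; cv2.imwrite("pics/%s.png"%sys.argv[1],a[:,:,::-1]); np.savez(sys.argv[1]+".npz",Q=Q,p=p,T=T,im=a)
W=(Q/1000)@T.T+p; b=tob(W)*1000; Z=W[...,2]
print(p,"t",o["t"],"tool yaw",np.rad2deg(np.arctan2(T[1,0],T[0,0])).round(2),"tcp bench",tob(p)*1000)
def rep(n,m):
    if m.sum()>5: print(n,int(m.sum()),"x",np.percentile(b[...,0][m],[2,50,98]).round(1),"y",np.percentile(b[...,1][m],[2,50,98]).round(1),"z",np.percentile(Z[m],[2,98]).round(3))
v=np.arange(480)[:,None]+np.zeros((1,640))<330
rep("shaft",v&(abs(b[...,0])<13)&(Z>p[2]+.048)&(Z<p[2]+.078)&(b[...,1]<116))
rep("rest+",v&(abs(b[...,0])<24)&(Z>.085)&(Z<.107)&(b[...,1]>60)&(b[...,1]<95)&(Z<p[2]+.04))
rep("headcone",v&(abs(b[...,0])<12)&(Z>.088)&(Z<.116)&(b[...,1]>100)&(b[...,1]<140))
rep("plate",v&(abs(b[...,0])<55)&(Z>.135)&(Z<.157)&(b[...,1]>130)&(b[...,1]<155))
rep("bed",v&(Z>.03)&(Z<.043)&(abs(b[...,0])<60))
rep("knob",v&(abs(b[...,0])<25)&(Z>.125)&(Z<.17)&(b[...,1]>204)&(b[...,1]<245))
E
python3 v.py w6
```

```text
t: 8.35
tool_pos: [0.4895, 0.0237, 0.078]
tool_rot: [-2.377, -2.054, 0.001]
contact_force: [-0.2, 0.2, -3.0]
opening: 0.0181
grip_force: 59.2
[0.48950313 0.0236532  0.07801339] t 8.35 tool yaw 81.66 tcp bench [-0.36082079  9.20092666]
shaft 15894 x [-9.4  0.3 10.1] y [ 20.9  66.  103.9] z [0.14  0.149]
rest+ 934 x [-22.  -13.8  21. ] y [76.7 81.5 86.3] z [0.097 0.103]
headcone 2650 x [-10.9  -0.2  10.8] y [115.6 130.8 139.9] z [0.095 0.114]
bed 19034 x [-39.7 -15.9  38.6] y [-21.2  67.7 142.5] z [0.035 0.038]
```

```bash
python3 -m handwheel '[{"tx":0,"ty":0,"tz":4,"roll":0},{"tx":0,"ty":0,"tz":8,"roll":0},{"tx":0,"ty":0,"tz":10,"roll":0},{"tx":0,"ty":0,"tz":7,"roll":0},{"tx":0,"ty":0,"tz":3,"roll":0},{"tx":0,"ty":0,"tz":2,"roll":0},{"tx":0,"ty":0,"tz":2,"roll":0},{"tx":0,"ty":0,"tz":1,"roll":0},{"tx":0,"ty":0,"tz":0,"roll":0}]'; python3 v.py w7
```

```text
t: 9.15
tool_pos: [0.4897, 0.0236, 0.0417]
tool_rot: [2.378, 2.052, 0.0]
contact_force: [-0.6, 0.5, -3.4]
opening: 0.0183
grip_force: 59.2
[0.48974162 0.02364428 0.04165326] t 9.15 tool yaw 81.58 tcp bench [-0.12363332  9.22736245]
shaft 16503 x [-11.    0.5  10.9] y [ 21.   67.6 104.5] z [0.097 0.113]
headcone 3061 x [-8.5 -0.2  9.3] y [100.3 119.3 128.5] z [0.102 0.112]
bed 27978 x [-39.6 -10.6  38.5] y [ -8.4  80.3 143.4] z [0.036 0.038]
```

```bash
python3 -m handwheel '[{"tx":0,"ty":0,"tz":1,"roll":0},{"tx":0,"ty":0,"tz":0.5,"roll":0},{"tx":0,"ty":0,"tz":0,"roll":0}]'; python3 -m handwheel '[{"tx":0,"ty":0,"tz":0.5,"roll":0},{"tx":0,"ty":0,"tz":0.5,"roll":0},{"tx":0,"ty":0,"tz":0,"roll":0}]'
```

```text
t: 9.45
tool_pos: [0.4897, 0.0237, 0.0402]
tool_rot: [2.379, 2.052, 0.0]
contact_force: [-0.6, -0.9, -3.2]
opening: 0.0181
grip_force: 59.2
t: 9.7
tool_pos: [0.4897, 0.0237, 0.0395]
tool_rot: [-2.378, -2.052, 0.0]
contact_force: [-3.1, 0.4, 0.5]
opening: 0.0185
grip_force: 59.5
```

```bash
python3 -m handwheel '[{"tx":0,"ty":0,"tz":0,"roll":0},{"tx":0,"ty":0,"tz":0,"roll":0},{"tx":0,"ty":0,"tz":0,"roll":0},{"tx":0,"ty":0,"tz":0,"roll":0},{"tx":0,"ty":0,"tz":-5,"roll":0},{"tx":0,"ty":0,"tz":-15,"roll":0},{"tx":0,"ty":0,"tz":-25,"roll":0},{"tx":0,"ty":0,"tz":-30,"roll":0},{"tx":0,"ty":0,"tz":-25,"roll":0},{"tx":0,"ty":0,"tz":-15,"roll":0},{"tx":0,"ty":0,"tz":0,"roll":0}]' 50; python3 v.py w8;  python3 -m handwheel '[{"tx":-10,"ty":0,"tz":0,"roll":0},{"tx":-20,"ty":0,"tz":0,"roll":0},{"tx":-30,"ty":0,"tz":0,"roll":0},{"tx":-30,"ty":0,"tz":0,"roll":0},{"tx":-30,"ty":0,"tz":0,"roll":0},{"tx":-25,"ty":0,"tz":0,"roll":0},{"tx":-15,"ty":0,"tz":0,"roll":0},{"tx":-8,"ty":0,"tz":0,"roll":0},{"tx":0,"ty":0,"tz":0,"roll":0},{"tx":0,"ty":0,"tz":0,"roll":0}]'; python3 - <<'E'
from h import *
a,d=optics.get_image("scene"); t,dt=optics.get_image("top")
cv2.imwrite("pics/s9.png",np.hstack([cv2.resize(a[190:340,220:420,::-1],(400,300)),cv2.resize(t[160:310,200:400,::-1],(400,300))]))
W=cloud("scene",d); b=tob(W)*1000; Z=W[...,2]
m=(abs(b[...,0])<20)&(Z>.09)&(Z<.118)&(b[...,1]>-92)&(b[...,1]<112); print(m.sum(),np.percentile(b[m],[2,50,98],axis=0).round(1).tolist())
p,T,o=tool();print(p,tob(p)*1000,o["t"])
E
```

```text
t: 10.62
tool_pos: [0.4926, 0.0234, 0.1594]
tool_rot: [2.374, 2.048, 0.01]
contact_force: [1.1, 0.5, 0.7]
opening: 0.0502
grip_force: 0.0
[0.49262767 0.02337282 0.15941617] t 10.6167 tool yaw 81.58 tcp bench [2.77084992 9.3854647 ]
rest+ 1196 x [-21.2   5.6  20.5] y [61.3 80.5 93.7] z [0.096 0.107]
headcone 1386 x [-10.3  -0.6   9.7] y [100.6 127.3 139.8] z [0.098 0.113]
plate 3548 x [-35.2  -0.8  34.1] y [139.  143.8 151.1] z [0.136 0.152]
bed 16621 x [-39.5   6.   38.3] y [-86.7  43.  139.7] z [0.035 0.038]
t: 11.5
tool_pos: [0.4642, -0.1423, 0.1527]
tool_rot: [-2.378, -2.05, 0.001]
contact_force: [-0.2, -0.2, 0.4]
opening: 0.0501
grip_force: 0.0
671 [[-13.2, -81.8], [6.6, 6.9], [14.1, 102.0]]
[ 0.46476039 -0.14167376  0.15337415] [  -0.39490071 -157.96726485] 11.6
```

View pics/s9.png

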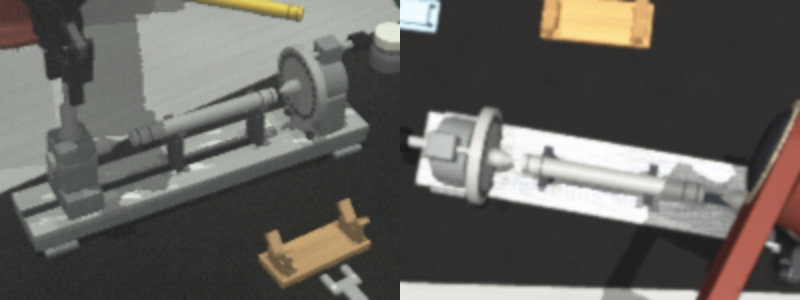

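The views show the shaft lying in both rests (left crop 135-285, 135-90), its end short of the head tip, with the gripper over the post at (68,100). Now I go down on to the post and grip it.

```bash
python3 -m handwheel '[{"tx":0,"ty":0,"tz":8,"roll":0},{"tx":0,"ty":0,"tz":14,"roll":0},{"tx":0,"ty":0,"tz":14,"roll":0},{"tx":0,"ty":0,"tz":10,"roll":0},{"tx":0,"ty":0,"tz":6,"roll":0},{"tx":0,"ty":0,"tz":2,"roll":0},{"tx":0,"ty":0,"tz":0,"roll":0}]' && python3 -m handwheel '[{"tx":0,"ty":0,"tz":0,"roll":0},{"tx":0,"ty":0,"tz":0,"roll":0},{"tx":0,"ty":0,"tz":0,"roll":0},{"tx":0,"ty":0,"tz":0,"roll":0},{"tx":0,"ty":0,"tz":0,"roll":0},{"tx":0,"ty":0,"tz":0,"roll":0}]' 0 50 && python3 -m handwheel '[{"tx":1,"ty":0,"tz":0,"roll":0},{"tx":3,"ty":0,"tz":0,"roll":0},{"tx":4,"ty":0,"tz":0,"roll":0},{"tx":4,"ty":0,"tz":0,"roll":0},{"tx":4,"ty":0,"tz":0,"roll":0},{"tx":4,"ty":0,"tz":0,"roll":0},{"tx":4,"ty":0,"tz":0,"roll":0},{"tx":3,"ty":0,"tz":0,"roll":0},{"tx":2,"ty":0,"tz":0,"roll":0},{"tx":1,"ty":0,"tz":0,"roll":0},{"tx":0,"ty":0,"tz":0,"roll":0}]'; python3 -c "
from h import *
p,T,o=tool();print(tob(p)*1000)"
```

```text
t: 12.18
tool_pos: [0.4648, -0.1421, 0.0995]
tool_rot: [-2.377, -2.052, 0.001]
contact_force: [0.2, 0.3, 0.2]
opening: 0.0503
grip_force: 0.0
t: 12.68
tool_pos: [0.4642, -0.1426, 0.1012]
tool_rot: [-2.377, -2.051, 0.003]
contact_force: [-6.2, 0.9, 4.7]
opening: 0.0175
grip_force: 49.6
t: 13.6
tool_pos: [0.4683, -0.1147, 0.1012]
tool_rot: [2.378, 2.051, -0.007]
contact_force: [-6.9, -5.2, 4.0]
opening: 0.0176
grip_force: 49.5
[  -0.84275044 -130.71549602]
```

```bash
python3 -m handwheel '[{"tx":2,"ty":0,"tz":0,"roll":0},{"tx":2,"ty":0,"tz":0,"roll":0},{"tx":2,"ty":0,"tz":0,"roll":0},{"tx":0,"ty":0,"tz":0,"roll":0}]'; python3 -m handwheel '[{"tx":2,"ty":0,"tz":0,"roll":0},{"tx":1,"ty":0,"tz":0,"roll":0},{"tx":0,"ty":0,"tz":0,"roll":0}]'; python3 -m handwheel '[{"tx":2,"ty":0,"tz":0,"roll":0},{"tx":1,"ty":0,"tz":0,"roll":0},{"tx":0,"ty":0,"tz":0,"roll":0}]';python3 -c "
from h import *
p,T,o=tool();print(tob(p)*1000)"; python3 - <<'E'
from h import *
a,d=optics.get_image("scene"); W=cloud("scene",d); b=tob(W)*1000; Z=W[...,2]
for lo,hi in((-80,-35),(-15,60),(88,100)):
    m=(abs(b[...,0])<13)&(Z>.092)&(Z<.122)&(b[...,1]>lo)&(b[...,1]<hi); print(lo,m.sum(),np.percentile(Z[m],[50,80,95]).round(4))
E
```

```text
t: 13.93
tool_pos: [0.4692, -0.1087, 0.1012]
tool_rot: [2.378, 2.051, -0.007]
contact_force: [-6.9, -5.4, 4.7]
opening: 0.0178
grip_force: 49.6
t: 14.18
tool_pos: [0.4696, -0.1061, 0.1012]
tool_rot: [2.378, 2.051, -0.008]
contact_force: [-6.6, -6.3, 4.2]
opening: 0.0178
grip_force: 49.6
t: 14.43
tool_pos: [0.4701, -0.1032, 0.1012]
tool_rot: [2.378, 2.051, -0.008]
contact_force: [-6.1, -7.1, 4.9]
opening: 0.0175
grip_force: 49.6
[  -0.81212229 -119.17149255]
-80 148 [0.1084 0.1113 0.1133]
-15 243 [0.1088 0.1118 0.1136]
88 36 [0.109  0.112  0.1136]
```

Force is starting to rise, as lift should begin here. I continue in small steps.

```bash
for i in 1 2; do :; done; python3 -m handwheel '[{"tx":1,"ty":0,"tz":0,"roll":0},{"tx":1,"ty":0,"tz":0,"roll":0},{"tx":0,"ty":0,"tz":0,"roll":0}]'; python3 -m handwheel '[{"tx":1,"ty":0,"tz":0,"roll":0},{"tx":1,"ty":0,"tz":0,"roll":0},{"tx":0,"ty":0,"tz":0,"roll":0}]'; python3 -m handwheel '[{"tx":1,"ty":0,"tz":0,"roll":0},{"tx":1,"ty":0,"tz":0,"roll":0},{"tx":0,"ty":0,"tz":0,"roll":0}]'; python3 -c "
from h import *
p,T,o=tool();print(tob(p)*1000)"
```

```text
t: 14.73
tool_pos: [0.4703, -0.1014, 0.1012]
tool_rot: [2.377, 2.051, -0.009]
contact_force: [-8.0, -7.1, 3.6]
opening: 0.018
grip_force: 49.6
t: 14.98
tool_pos: [0.4705, -0.1001, 0.1012]
tool_rot: [2.377, 2.05, -0.011]
contact_force: [-7.4, -9.1, 3.5]
opening: 0.0176
grip_force: 49.5
t: 15.23
tool_pos: [0.4706, -0.0997, 0.1012]
tool_rot: [2.375, 2.048, -0.015]
contact_force: [-9.0, -14.9, 2.9]
opening: 0.0178
grip_force: 49.5
[  -0.84103264 -115.61382239]
```

```bash
python3 -m handwheel '[{"tx":1,"ty":0,"tz":0,"roll":0},{"tx":1,"ty":0,"tz":0,"roll":0},{"tx":1,"ty":0,"tz":0,"roll":0},{"tx":0,"ty":0,"tz":0,"roll":0},{"tx":0,"ty":0,"tz":0,"roll":0}]'; python3 -c "
from h import *
p,T,o=tool();print(tob(p)*1000)"; python3 - <<'E'
from h import *
a,d=optics.get_image("scene"); W=cloud("scene",d); b=tob(W)*1000; Z=W[...,2]
cv2.imwrite("pics/s10.png",cv2.resize(a[190:340,220:420,::-1],(800,600),interpolation=cv2.INTER_CUBIC))
for lo,hi in((-70,-35),(-15,60),(88,100)):
    m=(abs(b[...,0])<13)&(Z>.092)&(Z<.122)&(b[...,1]>lo)&(b[...,1]<hi); print(lo,m.sum(),np.percentile(Z[m],[50,80,95]).round(4))
E
```

```text
t: 15.65
tool_pos: [0.4706, -0.0994, 0.1012]
tool_rot: [2.373, 2.045, -0.021]
contact_force: [-8.9, -23.6, 1.6]
opening: 0.0179
grip_force: 49.3
[  -0.83285031 -115.27916445]
-70 123 [0.1095 0.1126 0.1143]
-15 242 [0.1096 0.1125 0.1142]
88 36 [0.1088 0.1121 0.114 ]
```

View pics/s10.png

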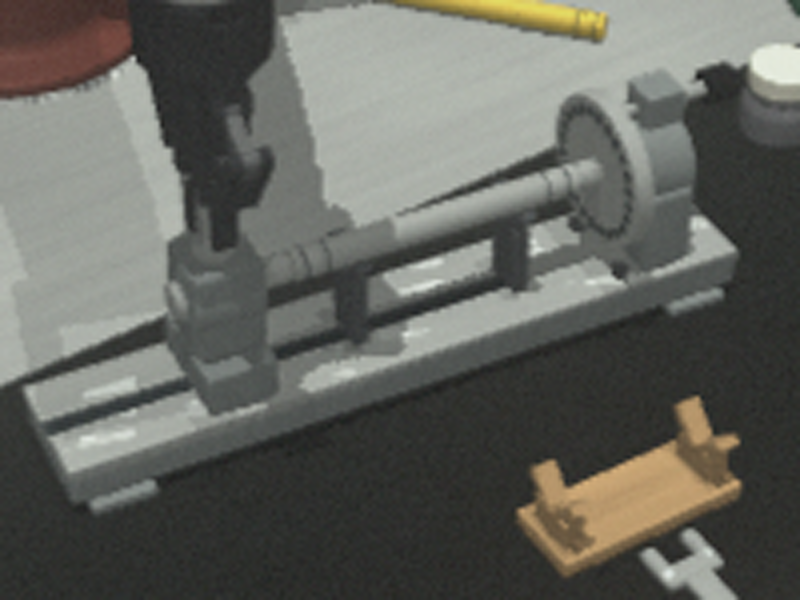

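The view shows the shaft between both centres with daylight under it at the rests (350,265) and (510,215), and the tailstock is firmly stopped at 23 N. I'll ease the push, release, and rise.

```bash
python3 -m handwheel '[{"tx":-2,"ty":0,"tz":0,"roll":0},{"tx":-2,"ty":0,"tz":0,"roll":0},{"tx":0,"ty":0,"tz":0,"roll":0}]'; python3 -m handwheel '[{"tx":0,"ty":0,"tz":0,"roll":0},{"tx":0,"ty":0,"tz":0,"roll":0},{"tx":0,"ty":0,"tz":0,"roll":0},{"tx":0,"ty":0,"tz":0,"roll":0},{"tx":0,"ty":0,"tz":0,"roll":0},{"tx":0,"ty":0,"tz":-6,"roll":0},{"tx":0,"ty":0,"tz":-18,"roll":0},{"tx":0,"ty":0,"tz":-25,"roll":0},{"tx":0,"ty":0,"tz":-25,"roll":0},{"tx":0,"ty":0,"tz":-10,"roll":0},{"tx":0,"ty":0,"tz":0,"roll":0},{"tx":0,"ty":0,"tz":0,"roll":0}]' 50; python3 - <<'E'
from h import *
p,T,o=tool(); print(p,tob(p)*1000,o["t"])
a,d=optics.get_image("scene"); W=cloud("scene",d); b=tob(W)*1000; Z=W[...,2]
for lo,hi in((-70,-35),(-15,60),(88,100)):
    m=(abs(b[...,0])<13)&(Z>.092)&(Z<.122)&(b[...,1]>lo)&(b[...,1]<hi); print(lo,m.sum(),np.percentile(Z[m],[50,80,95]).round(4))
m=(abs(b[...,0])<15)&(Z>.145)&(Z<.18)&(b[...,1]>-140)&(b[...,1]<-90); print("post",m.sum(),np.median(b[m],axis=0),Z[m].max())
E
python3 v.py w11
```

```text
t: 15.95
tool_pos: [0.4707, -0.0992, 0.1012]
tool_rot: [2.378, 2.05, -0.01]
contact_force: [-7.7, -9.0, 3.5]
opening: 0.0179
grip_force: 49.5
t: 16.95
tool_pos: [0.4721, -0.096, 0.1842]
tool_rot: [2.378, 2.052, 0.001]
contact_force: [-0.6, -0.1, -0.9]
opening: 0.0502
grip_force: 0.0
[ 0.47210064 -0.09602099  0.18419292] [   0.11681896 -111.7309902 ] 16.95
-70 121 [0.1095 0.1122 0.1137]
-15 239 [0.1096 0.1128 0.1145]
88 33 [0.1102 0.1125 0.1148]
post 121 [   5.92379937 -115.07275648] 0.17875931986982863
[ 0.47133192 -0.09575487  0.18285292] t 17.0 tool yaw 81.59 tcp bench [  -0.68279241 -111.58142068]
rest+ 7 x [-10.3  -9.5   9.2] y [60.3 61.2 62.3] z [0.102 0.106]
bed 16085 x [-39.6   0.1  38.5] y [-218.7  -37.7   81.3] z [0.035 0.039]
```

```bash
python3 -m handwheel '[{"tx":12,"ty":0,"tz":0,"roll":0},{"tx":25,"ty":0,"tz":0,"roll":0},{"tx":35,"ty":0,"tz":0,"roll":0},{"tx":35,"ty":0,"tz":0,"roll":0},{"tx":35,"ty":0,"tz":0,"roll":0},{"tx":35,"ty":0,"tz":0,"roll":0},{"tx":35,"ty":0,"tz":0,"roll":0},{"tx":20,"ty":0,"tz":0,"roll":0},{"tx":10,"ty":0,"tz":0,"roll":0},{"tx":0,"ty":0,"tz":0,"roll":0},{"tx":0,"ty":0,"tz":0,"roll":0}]'; python3 v.py w12; python3 - <<'E'
import numpy as np
f=np.load("w12.npz"); from h import *
W=(f["Q"]/1000)@f["T"].T+f["p"]; b=tob(W)*1000; Z=W[...,2]
for y in range(180,250,4):
    m=(abs(b[...,0])<30)&(Z>.125)&(Z<.175)&(b[...,1]>=y)&(b[...,1]<y+4)
    if m.sum()>3: print(y,m.sum(),np.percentile(b[...,0][m],[3,50,97]).round(1),np.percentile(Z[m],[97]).round(3), f["im"][m].mean().round())
E
```

```text
t: 17.97
tool_pos: [0.5067, 0.1433, 0.1831]
tool_rot: [-2.377, -2.053, 0.003]
contact_force: [-0.4, -2.1, 0.1]
opening: 0.0502
grip_force: 0.0
[0.50667219 0.14328794 0.18309219] t 17.9667 tool yaw 81.62 tcp bench [ -1.06348359 130.0593405 ]
rest+ 574 x [-21.7   7.7  20.2] y [63.8 82.7 91.1] z [0.089 0.107]
headcone 866 x [-10.2  -0.5   8.5] y [100.8 113.6 125.2] z [0.101 0.112]
plate 2727 x [-35.5  -0.5  34. ] y [140.  147.4 152.2] z [0.136 0.152]
bed 6609 x [-39.6  -8.6  38.4] y [ 16.1  88.7 224.2] z [0.035 0.038]
knob 1785 x [-11.8  -0.7  10.2] y [205.5 222.3 234.7] z [0.143 0.154]
180 472 [-21.7  -0.6  20.4] [0.157] 126.0
184 485 [-21.8  -0.6  21.1] [0.157] 128.0
188 480 [-21.7  -0.7  20.3] [0.157] 129.0
192 378 [-18.5  -0.7  17.5] [0.156] 122.0
196 146 [-7.8 -0.7  6.5] [0.15] 140.0
200 122 [-5.4 -0.7  4. ] [0.148] 141.0
204 108 [-5.4 -0.4  4.6] [0.147] 145.0
208 126 [-5.4 -0.4  4.5] [0.147] 146.0
212 222 [-10.5  -0.7   9.1] [0.154] 55.0
216 278 [-11.1  -0.7  10.2] [0.154] 29.0
220 278 [-11.5  -0.8  10.2] [0.154] 27.0
224 285 [-11.8  -0.8  10.1] [0.154] 27.0
228 281 [-11.7  -0.8  10.1] [0.154] 26.0
232 207 [-11.1  -0.8   9.6] [0.154] 26.0
```

```bash
python3 -m handwheel '[{"tx":10,"ty":0,"tz":0,"roll":0},{"tx":25,"ty":0,"tz":0,"roll":0},{"tx":30,"ty":0,"tz":0,"roll":0},{"tx":20,"ty":0,"tz":0,"roll":0},{"tx":9,"ty":0,"tz":0,"roll":0},{"tx":0,"ty":0,"tz":10,"roll":0},{"tx":0,"ty":0,"tz":25,"roll":0},{"tx":0,"ty":0,"tz":28,"roll":0},{"tx":0,"ty":0,"tz":22,"roll":0},{"tx":0,"ty":0,"tz":12,"roll":0},{"tx":0,"ty":0,"tz":4,"roll":0},{"tx":0,"ty":0,"tz":0,"roll":0}]'; python3 -m handwheel '[{"tx":0,"ty":0,"tz":0,"roll":0},{"tx":0,"ty":0,"tz":0,"roll":0},{"tx":0,"ty":0,"tz":0,"roll":0},{"tx":0,"ty":0,"tz":0,"roll":0},{"tx":0,"ty":0,"tz":0,"roll":0},{"tx":0,"ty":0,"tz":0,"roll":0}]' 0 70; python3 -c "
from h import *
p,T,o=tool();print(tob(p)*1000)"
```

```text
t: 19.02
tool_pos: [0.5204, 0.2353, 0.0818]
tool_rot: [-2.379, -2.051, 0.004]
contact_force: [0.7, -0.4, 0.4]
opening: 0.0502
grip_force: 0.0
t: 19.52
tool_pos: [0.5209, 0.2367, 0.0854]
tool_rot: [-2.378, -2.052, 0.0]
contact_force: [-5.2, -1.1, 5.2]
opening: 0.0216
grip_force: 68.2
[ -0.79458891 224.50575431]
```

```bash
python3 - <<'E'
from h import *
for n in("w8","w11","w12"):
    f=np.load(n+".npz"); W=(f["Q"]/1000)@f["T"].T+f["p"]; b=tob(W)*1000; Z=W[...,2]
    for lo,hi in((-80,-40),(-40,0),(30,50),(50,75),(85,100)):
        m=(abs(b[...,0]+.6)<3)&(Z>.09)&(Z<.125)&(b[...,1]>lo)&(b[...,1]<hi)
        if m.sum()>10: print(n,lo,m.sum(),np.median(Z[m]).round(4),np.median(b[...,1][m]).round(1))
    m=(abs(b[...,0])<3)&(Z>.14)&(Z<.16)&(b[...,1]>140)&(b[...,1]<150); print(" plate top",np.median(Z[m]) if m.any() else None)
    m=(abs(b[...,0])>20)&(abs(b[...,0])<35)&(Z>.03)&(Z<.045)&(b[...,1]>20)&(b[...,1]<70); print(" bed",np.median(Z[m]) if m.any() else None)
t,dt=optics.get_image("top"); W=cloud("top",dt); b=tob(W)*1000; Z=W[...,2]
m=(abs(b[...,0])<14)&(Z>.09)&(Z<.12)&(b[...,1]<70)&(b[...,1]>-40); 
if m.sum()>9: print("top",m.sum(),np.median(b[m],axis=0),np.percentile(Z[m],90))
c=t[160:310,190:400]; cv2.imwrite("pics/t13.png",cv2.resize(c[:,:,::-1],(800,571),interpolation=cv2.INTER_CUBIC))
E
```

```text
w8 -80 362 0.1091 -59.3
w8 -40 452 0.1092 -18.6
w8 30 278 0.1092 40.1
w8 50 354 0.1092 62.5
w8 85 214 0.109 92.4
 plate top 0.1516190691007259
 bed 0.03687270591113611
w11 -80 463 0.1112 -59.5
w11 -40 523 0.1115 -19.9
w11 30 244 0.1116 39.9
w11 50 107 0.1116 54.4
 plate top None
 bed 0.03680075094144386
w12 -40 226 0.1118 -19.6
w12 30 162 0.1116 40.7
w12 50 218 0.1115 62.7
w12 85 147 0.1118 92.6
 plate top 0.15179256268472036
 bed 0.0369984532838592
top 542 [-0.23556984 13.08715178] 0.11318632412721133
```

The shaft rose 2.5 mm from the rests (109.1 to 111.6) and lies level, so it is seated. Now the pin.

```bash
python3 -m handwheel '[{"tx":1,"ty":0,"tz":0,"roll":0},{"tx":2,"ty":0,"tz":0,"roll":0},{"tx":3,"ty":0,"tz":0,"roll":0},{"tx":3,"ty":0,"tz":0,"roll":0},{"tx":3,"ty":0,"tz":0,"roll":0},{"tx":2,"ty":0,"tz":0,"roll":0},{"tx":1,"ty":0,"tz":0,"roll":0},{"tx":0,"ty":0,"tz":0,"roll":0}]' - 90; python3 -m handwheel '[{"tx":1,"ty":0,"tz":0,"roll":0},{"tx":1,"ty":0,"tz":0,"roll":0},{"tx":1,"ty":0,"tz":0,"roll":0},{"tx":0,"ty":0,"tz":0,"roll":0},{"tx":0,"ty":0,"tz":0,"roll":0},{"tx":0,"ty":0,"tz":0,"roll":0}]';python3 - <<'E'
from h import *
p,T,o=tool();print(tob(p)*1000,o["contact_force"])
b_,d=optics.get_image("scene"); W=cloud("scene",d); b=tob(W)*1000; Z=W[...,2]
cv2.imwrite("pics/s14.png",cv2.resize(b_[170:290,330:450,::-1],(600,600)))
a,dw=optics.get_image("wrist"); cv2.imwrite("pics/w14.png",a[:,:,::-1])
m=(abs(b[...,0])<13)&(Z>.092)&(Z<.122)&(b[...,1]>-60)&(b[...,1]<60); print(np.percentile(Z[m],[50,80]).round(4))
k=(im:=b_.max(-1)<60)&(abs(b[...,0])<14)&(Z>.12)&(Z<.16)&(b[...,1]>195)&(b[...,1]<260); print("dark y range",k.sum(),np.percentile(b[...,1][k],[2,98]) if k.any() else 0)
E
```

```text
t: 20.23
tool_pos: [0.5228, 0.2493, 0.0855]
tool_rot: [2.377, 2.051, -0.007]
contact_force: [-8.6, -9.6, 8.2]
opening: 0.0214
grip_force: 87.9
t: 20.73
tool_pos: [0.5231, 0.2518, 0.0855]
tool_rot: [2.377, 2.051, -0.008]
contact_force: [-8.1, -10.0, 8.1]
opening: 0.0213
grip_force: 87.9
[ -0.83619011 239.84983932] [-8.10756719 -9.96464306  8.1448341 ]
[0.1101 0.1128]
dark y range 50 [227.34096787 244.14960306]
```

View pics/s14.png

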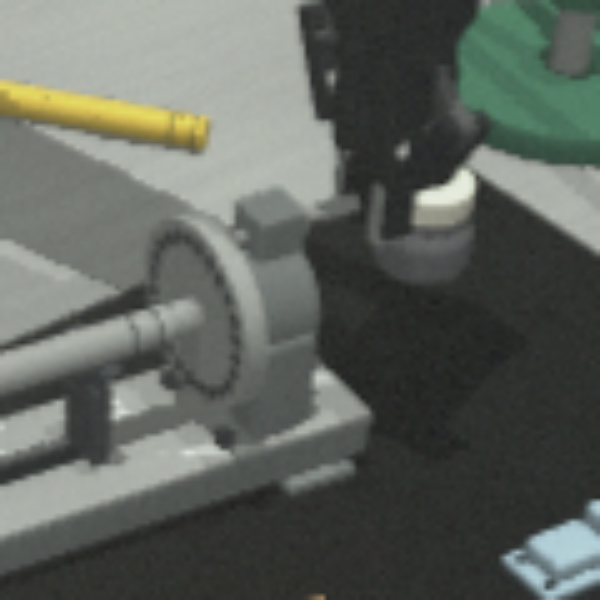

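The view shows the pin drawn out of the headstock lug (310-360, 207), the knob held in the fingers, and the shaft on its centre. A little more takes it to the stop.

```bash
python3 -m handwheel '[{"tx":1,"ty":0,"tz":0,"roll":0},{"tx":1,"ty":0,"tz":0,"roll":0},{"tx":0,"ty":0,"tz":0,"roll":0},{"tx":0,"ty":0,"tz":0,"roll":0},{"tx":0,"ty":0,"tz":0,"roll":0},{"tx":0,"ty":0,"tz":0,"roll":0},{"tx":0,"ty":0,"tz":0,"roll":0},{"tx":0,"ty":0,"tz":0,"roll":0}]';python3 - <<'E'
from h import *
p,T,o=tool();print(tob(p)*1000,o["contact_force"])
for n,im in(("scene",0),("top",0)):
    a,d=optics.get_image(n); W=cloud(n,d); b=tob(W)*1000; Z=W[...,2]
    m=(abs(b[...,0])<4)&(Z>.137)&(Z<.155)&(b[...,1]>140)&(b[...,1]<160); print(n,"in front of lug",m.sum())
    f=np.load(n+"0.npz"); W0=cloud(n,f["d"])
    df=(abs(Z-W0[...,2])>.012)&(Z<.07)&(W0[...,2]<.07); print("changed low px",df.sum(), tob(W[df]).mean(0) if df.any() else 0)
E
```

```text
t: 21.5
tool_pos: [0.5231, 0.2521, 0.0855]
tool_rot: [2.375, 2.049, -0.013]
contact_force: [-9.2, -15.1, 9.6]
opening: 0.0213
grip_force: 88.1
[ -0.88364325 240.12871685] [ -9.17069326 -15.09498796   9.60222583]
scene in front of lug 17
changed low px 3866 [-0.62031185  0.67102402]
top in front of lug 24
changed low px 2843 [0.61005296 0.051624  ]
```

The force rose from 10 to 15 N with almost no further motion, so the pin is on its stop and held. Handing in.

```bash
python3 -c "
from station import ctrl
print(ctrl.finish_job())"
```

```text
the job is handed in; nothing more can be done
None
```

The job is handed in at about 21.5 s of the 58 s: the shaft is seated on both centres, 2.5 mm clear of the rests, the tailstock is released, and the index pin is held back against its stop. I had no verdict back; the bystanders looked undisturbed in the pictures I checked, but I did not measure their positions at the end.

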